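# Fill the carrying tray with glass beads and lift it level

### The job

Tip all six glass beads from the plain white cup into the aluminium carrying tray while the tray stays on its cork block, and stand the empty cup upright on the bench again. Then take the tray by its wooden bar, lift it well clear of the block (a hand's breadth, at least 6 cm) and hold it there steady and level with all the beads in it: finish while still holding the tray in the air, and leave the other things on the bench where they are.

Things in the scene. Friction and masses are not known exactly. Their poses are not given: they have to be found in the camera images.
- cup: Plain white plastic cup, open at the top, round, 100 mm tall; outer diameter 56 mm at the foot growing evenly to 68 mm at the rim; wall 3 mm, bottom 5 mm thick; about 0.12 kg empty. Six loose glass beads lie in its lower 45 mm. Origin: centre of its underside; z axis up through its mouth. Any yaw is alike.
- tray: Open aluminium tray, loose on the cork block: outside 150 (x) by 170 (y) by 45 mm tall, wall and floor 4 mm, 0.3 kg. At the middle of each short side (y = +-83 mm) an upright rises to 98 mm; between them a wooden bar runs along y over the middle, 16 x 16 mm, its centre 90 mm above the underside, leaving 63 mm open from above on either side. Origin: centre of the underside; z up.
- tray_bar (a point): Centre of the tray's wooden bar handle, 90 mm above the tray's underside; axes as the tray's (the bar runs along y).
- stand: Cork block 90 x 110 x 20 mm, fixed to the bench, on which the tray stands (the tray overhangs it all round). Origin: centre of its underside, on the bench; z up.
- spool: Bystander: solder spool standing on its flange, 58 mm across, 40 mm tall, loose. Origin: centre of its underside.
- flux: Bystander: closed amber jar with black cap, 52 mm across, 62 mm tall, loose. Origin: centre of its underside.
- cleaner: Bystander: shallow tin with a copper wool pad, 86 mm across, 24 mm tall, loose. Origin: centre of its underside.
- brushpot: Bystander: terracotta pot with two thin brushes, 60 mm across, pot 70 mm tall, brushes to 100 mm, loose. Origin: centre of its underside.
- pliers: Bystander: pliers lying flat, 160 mm long along their y axis, 45 mm wide, 14 mm tall, loose. Origin: near the middle of their length, on the bench.
- bead0_center (a point): Centre of glass bead 1 of 6: a smooth green glass ball of 20 mm diameter, about 10 g, that rolls and slides easily.
- bead1_center (a point): Centre of glass bead 2 of 6: a smooth green glass ball of 20 mm diameter, about 10 g, that rolls and slides easily.
- bead2_center (a point): Centre of glass bead 3 of 6: a smooth green glass ball of 20 mm diameter, about 10 g, that rolls and slides easily.
- bead3_center (a point): Centre of glass bead 4 of 6: a smooth green glass ball of 20 mm diameter, about 10 g, that rolls and slides easily.
- bead4_center (a point): Centre of glass bead 5 of 6: a smooth green glass ball of 20 mm diameter, about 10 g, that rolls and slides easily.
- bead5_center (a point): Centre of glass bead 6 of 6: a smooth green glass ball of 20 mm diameter, about 10 g, that rolls and slides easily.

How it is judged:
On the way, in this order (a step that is already met when the one before it is completed fails the run):
1. all six beads are in the tray, which stands on its cork block (x of bead0_center in the frame of tray between -0.073 and 0.073 m and y of bead0_center in the frame of tray between -0.083 and 0.083 m and z of bead0_center in the frame of tray between 0 and 0.045 m and x of bead1_center in the frame of tray between -0.073 and 0.073 m and y of bead1_center in the frame of tray between -0.083 and 0.083 m and z of bead1_center in the frame of tray between 0 and 0.045 m and x of bead2_center in the frame of tray between -0.073 and 0.073 m and y of bead2_center in the frame of tray between -0.083 and 0.083 m and z of bead2_center in the frame of tray between 0 and 0.045 m and x of bead3_center in the frame of tray between -0.073 and 0.073 m and y of bead3_center in the frame of tray between -0.083 and 0.083 m and z of bead3_center in the frame of tray between 0 and 0.045 m and x of bead4_center in the frame of tray between -0.073 and 0.073 m and y of bead4_center in the frame of tray between -0.083 and 0.083 m and z of bead4_center in the frame of tray between 0 and 0.045 m and x of bead5_center in the frame of tray between -0.073 and 0.073 m and y of bead5_center in the frame of tray between -0.083 and 0.083 m and z of bead5_center in the frame of tray between 0 and 0.045 m and contact force between tray and stand above 0.5 N and height (world z) of tray below 0.026 m), for 0.2 s.
2. the cup stands upright on the bench, let go, and the tray is still on its block (height (world z) of cup between -0.005 and 0.008 m and angle between cup's own z axis and vertical below 0.1 rad and contact force between cup and the fingers below 0.1 N and linear speed of cup below 0.03 m/s and height (world z) of tray below 0.026 m), for 0.2 s.
At the end, for the whole second after the job is handed in: The fingers hold the tray, its underside at least 55 mm above the block's top, level within 0.12 rad, slower than 0.03 m/s and 0.15 rad/s, resting on nothing else; all six beads lie within its walls; the cup stands upright (within 0.1 rad) on the bench, let go (x of bead0_center in the frame of tray between -0.073 and 0.073 m and y of bead0_center in the frame of tray between -0.083 and 0.083 m and z of bead0_center in the frame of tray between 0 and 0.045 m and x of bead1_center in the frame of tray between -0.073 and 0.073 m and y of bead1_center in the frame of tray between -0.083 and 0.083 m and z of bead1_center in the frame of tray between 0 and 0.045 m and x of bead2_center in the frame of tray between -0.073 and 0.073 m and y of bead2_center in the frame of tray between -0.083 and 0.083 m and z of bead2_center in the frame of tray between 0 and 0.045 m and x of bead3_center in the frame of tray between -0.073 and 0.073 m and y of bead3_center in the frame of tray between -0.083 and 0.083 m and z of bead3_center in the frame of tray between 0 and 0.045 m and x of bead4_center in the frame of tray between -0.073 and 0.073 m and y of bead4_center in the frame of tray between -0.083 and 0.083 m and z of bead4_center in the frame of tray between 0 and 0.045 m and x of bead5_center in the frame of tray between -0.073 and 0.073 m and y of bead5_center in the frame of tray between -0.083 and 0.083 m and z of bead5_center in the frame of tray between 0 and 0.045 m and height (world z) of cup between -0.005 and 0.008 m and angle between cup's own z axis and vertical below 0.1 rad and contact force between cup and the fingers below 0.1 N and z of tray in the frame of stand above 0.075 m and contact force between tray and the fingers above 1 N and contact force between tray and stand below 0.05 N and contact force between tray and cup below 0.05 N and contact force between tray and spool below 0.05 N and contact force between tray and flux below 0.05 N and contact force between tray and cleaner below 0.05 N and contact force between tray and brushpot below 0.05 N and contact force between tray and pliers below 0.05 N and angle between tray's own z axis and vertical below 0.12 rad and linear speed of tray below 0.03 m/s and angular speed of tray below 0.15 rad/s); the arm keeps its last pose, push and grip.
It fails at once if a bystander is moved by more than 3 cm (distance of any of spool, flux, cleaner, brushpot, pliers from where it was at the start of the episode above 0.03 m).
It also fails if it takes over 72 s, if anything falls off the work surface, if the arm or the gripper's body presses on something with over 40 N, if the wrist force passes 120 N, or if a joint passes its speed limit or range.

### The arm

A 6-joint arm with a two-finger parallel gripper is mounted at the origin on the work surface. World frame = base frame: x ahead of the robot, y to its left, z up, the work surface at z = 0. Lengths are in m, angles in rad, forces in N, time in s.
With the tool pointing down it reaches from about 0.35 to 0.85 m from the base axis. Payload 8.1 kg.
Tool frame: the origin (TCP) lies at the very end of the fingers, on their centre line; the grasp point (between the pads) lies 19 mm behind it; z points along the fingers, y is the line along which they close (so a half turn about z gives the same grasp; the last joint's range is limited). The gripper opens to 85 mm and grips with 20 to 120 N. Pads are 22 mm wide; open, the fingers measure 114 mm over their backs; the gripper's body (76 mm by 85 mm) begins 54 mm behind the grasp point. The pads swing forward as they close: fully open they stand 13 mm farther back than shut.
Start: joints at [1.035, 0.13, 1.488, -0, 1.523, -0.085], TCP at [0.261, 0.54, 0.231] pointing down, gripper open.
Joint ranges: [-2.96, 2.96], [-0.89, 2.26], [0.02, 2.5], [-1.34, 4.48], [0, 2.73], [-2.66, 2.66]. Speed limits (rad/s): [2.39, 2.39, 2.79, 3.14, 3.14, 3.14].

### API

Orientations are given as a unit quaternion [w, x, y, z].
In Python, from bench import r, imaging, job gives the robot as it stands.
- The arm moves only by the tool jog_arm, never from a script. Its argument "moves" is a list of rows, each an object with "gripper": the opening in per cent of the stroke, from 0 (shut) to 100 (fully open); "translation": the shift along the tool's x, y, z in units of 50 mm (1.0 is 50 mm), a list of three; "spin": the turn about the tool's z in units of 8 degrees (1.0 is 8 degrees). In form: [{"gripper": gripper, "translation": [x, y, z], "spin": spin}, ...]. A call has 1 to 10 rows; each row shifts and turns the commanded pose from where the row before left it, along the tool's axes as they then stand; what a row does not reach is not made up. A row lasts 1/10 s, in which the tool goes at most 50 mm and 8.59 degrees, less where a joint would pass 70% of its speed; a pose out of reach is approached as far as the arm can. A call is refused whole if a number of a shift passes 1 or a number of a turn 1, either way. A call with a gripper value outside its range is refused whole. The fingers move at their own pace and stop on an object; "squeeze" is the grip in N (left out, the last holds). Time passes only in rows, so rows that do not move let the fingers close. It gives the time, the measured TCP pose, the force, the opening and the grip force at its end, in the units of the state.
- r.state(): the state, without advancing time (a new reading comes with each control period).
- imaging.read_camera(name): name is "side" or "top"; returns (picture, depth): 420x560x3 uint8, red, green, blue; 420x560 float32, m along the optical axis (not along the pixel's ray), 0 where there is no reading.
- imaging.camera_params(name): a dict with "intrinsics" (3x3 intrinsics, pixels), "k1" (the pictures are not rectified: a ray, as slopes to the right and down, at radius r is drawn at 1 + k1 r^2 times it, then the intrinsics apply), "view" (4x4, takes a point from world to camera coordinates). Camera axes: x right, y down, z forward; pixel columns grow to the right and rows downward; lengths in m; the calibration is good to about 2 mm. A picture is of the moment at which its call begins. camera_params takes no time and is no camera call.
- job.sign_off(): hands the job in; it is judged then, once.
The state is a dict: "time": time; "joint_positions": joint angles; "joint_velocities": joint speeds; "joint_efforts": joint torques, N m; "position": TCP position; "tool_rot": TCP orientation; "contact_force": force on the tool from outside, world axes, zero at the start; "wrist_torque": the same for the moment, N m; "gripper_width": finger opening in m; "finger_force": force on a finger pad.
Only numpy, scipy, OpenCV 4.12 (cv2) and the standard library are available. Lean on these libraries where they do the work, as an engineer would, in place of code of your own. Each camera call takes 0.05 s, during which the arm holds its last target. There are 200 camera calls.

## Working session

There is one attempt and no reset: what is moved stays moved. The work goes in short steps, Python scripts to look and compute and a tool call to move; the robot and the scene stay as the last step left them, time stands still between calls to the robot, and variables do not carry over. Pictures are saved under pics/ and viewed, at most 12 in all, crops included, and the job is handed in when it is done.

Besides the shell and the picture viewer there is one more tool, called as name(argument=value, ...), one argument or row to a line, values as JSON. jog_arm: Moves the arm, as the interface text tells. Its arguments: {"type":"object","properties":{"moves":{"type":"array","items":{"type":"object","properties":{"gripper":{"type":"number"},"translation":{"type":"array","items":{"type":"number"}},"spin":{"type":"number"}}}},"squeeze":{"type":"number"}},"required":["moves"]}

```bash
mkdir -p pics
cat > h.py <<'E'
import numpy as np, cv2
from bench import r, imaging, job
def world(name, depth):
    p=imaging.camera_params(name); K=np.array(p["intrinsics"]); V=np.array(p["view"])
    v,u=np.mgrid[:420,:560].astype(float)
    pts=np.stack([u.ravel(),v.ravel()],1)[:,None]
    n=cv2.undistortPoints(pts,K,np.array([p["k1"],0,0,0.])).reshape(420,560,2)
    c=np.dstack([n*depth[...,None],depth])
    w=(c-V[:3,3])@V[:3,:3]
    w[depth==0]=np.nan
    return w
def shot(name,tag):
    a,d=imaging.read_camera(name); cv2.imwrite(f"pics/{tag}.png",a[...,::-1]); return a,world(name,d)
E
python3 - <<'E'
from h import *
s=r.state(); print(s["position"],s["tool_rot"],s["gripper_width"])
ims=[]
for n in("top","side"):
    a,w=shot(n,n+"0"); np.save(n+".npy",w); print(n,imaging.camera_params(n)); ims.append(a)
E
```

```text
[0.26110972 0.53958268 0.23023452] [-2.73373799e-04  2.23481901e-01  9.74707623e-01 -9.02701607e-04] 0.08561837523220771
top {'intrinsics': array([[406.33750022,   0.        , 277.04014438],
       [  0.        , 406.33750022, 204.661358  ],
       [  0.        ,   0.        ,   1.        ]]), 'k1': 0.022914659389197133, 'view': array([[ 0.11201722, -0.99370525,  0.00142075, -0.03499776],
       [-0.96771134, -0.10941168, -0.22707676,  0.61574883],
       [ 0.22580282,  0.02406163, -0.97387583,  0.75355768],
       [ 0.        ,  0.        ,  0.        ,  1.        ]])}
side {'intrinsics': array([[485.69979173,   0.        , 277.187586  ],
       [  0.        , 485.69979173, 211.33834061],
       [  0.        ,   0.        ,   1.        ]]), 'k1': -0.11614361184636879, 'view': array([[ 0.99043121, -0.13737188, -0.01322827, -0.58628619],
       [-0.10345335, -0.67558949, -0.72998373,  0.14941518],
       [ 0.09134236,  0.72436718, -0.68333649,  1.08799311],
       [ 0.        ,  0.        ,  0.        ,  1.        ]])}
```

View pics/top0.png

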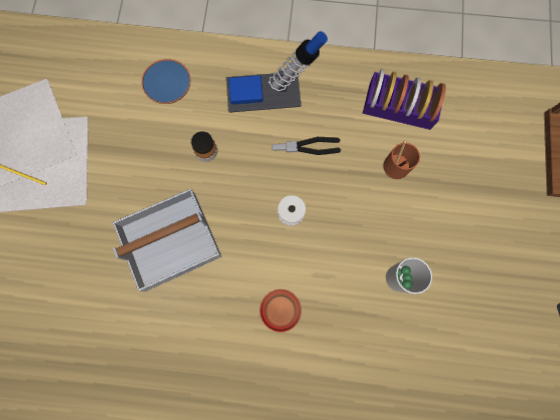

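View pics/side0.png

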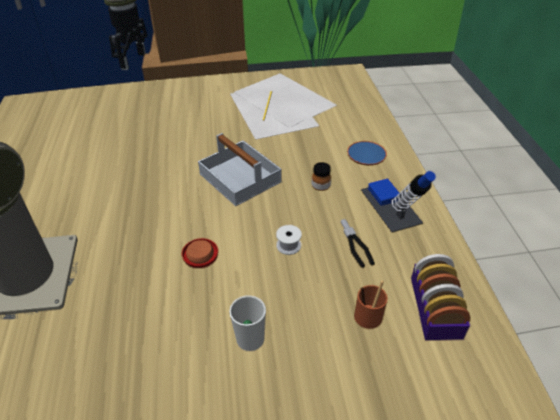

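The top view shows the cup with its mouth near (414,275), and the tray with its bar running from (118,252) to (197,218). The cleaner is at (280,310), the spool at (291,209) and the brush pot at (402,160). Next I'll measure the cup rim and the bar.

Run:
```python
from h import *
w=np.load("top.npy")
def sel(u0,u1,v0,v1,z0,z1):
    p=w[v0:v1,u0:u1].reshape(-1,3); return p[(p[:,2]>z0)&(p[:,2]<z1)]
c=sel(380,440,250,300,.09,.11)
(x,y),R=cv2.minEnclosingCircle(c[:,:2].astype(np.float32)); print("cup",x,y,R,c[:,2].max(),len(c), c.mean(0))
b=sel(105,225,185,295,.108,.125)
rc=cv2.minAreaRect(b[:,:2].astype(np.float32)); print("bar",rc,np.median(b[:,2]),b.mean(0))
t=sel(105,225,185,295,.058,.07)
print("tray",cv2.minAreaRect(t[:,:2].astype(np.float32)))
for n,a,z in (("spool",(272,310,190,228),.035),("cleaner",(255,305,285,335),.015),("flux",(185,222,125,165),.05),("pot",(380,422,138,182),.06),("pliers",(265,345,130,160),.006)):
    p=sel(*a,z,.2); print(n,np.median(p,0),p.min(0),p.max(0))
w=np.load("side.npy")
c=sel(225,272,290,330,.092,.11); (x,y),R=cv2.minEnclosingCircle(c[:,:2].astype(np.float32)); print("cup side",x,y,R)
b=sel(205,270,125,185,.108,.125); print("bar side",cv2.minAreaRect(b[:,:2].astype(np.float32)))
s=r.state();from scipy.spatial.transform import Rotation as Ro
q=s["tool_rot"];print(Ro.from_quat([*q[1:],q[0]]).as_matrix())
```

```text
cup 0.5035168528556824 -0.23656520247459412 0.034210097044706345 0.10304833746977742 280 [ 0.5042642  -0.23889697  0.09788329]
bar ((0.5243146419525146, 0.24995025992393494), (0.020750144496560097, 0.169203519821167), 31.073057174682617) 0.11718890266898624 [0.52284188 0.25067444 0.11669065]
tray ((0.5248599648475647, 0.2503071129322052), (0.15061120688915253, 0.16931165754795074), 31.125207901000977)
spool [0.61837963 0.00340251 0.04032015] [ 0.59016159 -0.0247781   0.03509658] [0.64749855 0.03204449 0.04529683]
cleaner [0.41060625 0.0037207  0.02170837] [ 0.36892457 -0.03828963  0.0150113 ] [0.45261246 0.03682665 0.02691769]
flux [0.73612314 0.21007404 0.06149478] [0.71496377 0.18782267 0.050077  ] [0.76175498 0.23278455 0.06520635]
pot [ 0.7536235  -0.21258076  0.06896838] [ 0.72064223 -0.24841646  0.0601697 ] [ 0.78040617 -0.19021929  0.10158156]
pliers [ 0.76970596 -0.01936257  0.01073588] [ 0.75631639 -0.0913457   0.00606691] [0.80187395 0.06240902 0.01510646]
cup side 0.5052908062934875 -0.23510661721229553 0.03482440859079361
bar side ((0.5251266956329346, 0.2500303387641907), (0.021869288757443428, 0.17579059302806854), 32.15716552734375)
[[-9.00089744e-01  4.35703752e-01 -8.32078206e-04]
 [ 4.35704530e-01  9.00088594e-01 -1.44390274e-03]
 [ 1.19830261e-04 -1.66218229e-03 -9.99998611e-01]]
```

jog_arm(
  moves=[
    {"gripper": 100, "translation": [0, 0, 0], "spin": 0.98},
    {"gripper": 100, "translation": [0, 0, 0], "spin": 0.98},
    {"gripper": 100, "translation": [0, 0, 0], "spin": 0.98},
    {"gripper": 100, "translation": [0, 0, 0], "spin": 0.98},
    {"gripper": 100, "translation": [0, 0, 0], "spin": 0.98},
    {"gripper": 100, "translation": [0, 0, 0], "spin": 0.98},
    {"gripper": 100, "translation": [0, 0, 0], "spin": 0.98},
    {"gripper": 100, "translation": [0, 0, 0], "spin": 0.98},
    {"gripper": 100, "translation": [0, 0, 0], "spin": 0.98},
    {"gripper": 100, "translation": [0, 0, 0], "spin": 0.98},
  ],
  squeeze=20,
)

```text
time: 1.1
position: [0.2612, 0.5398, 0.2306]
tool_rot: [0.0, 0.791, 0.612, -0.001]
contact_force: [0.3, -0.3, -0.3]
gripper_width: 0.0855
finger_force: 0.0
```

jog_arm(
  moves=[
    {"gripper": 100, "translation": [-0.69, 0.426, 0], "spin": 0},
    {"gripper": 100, "translation": [-0.69, 0.426, 0], "spin": 0},
    {"gripper": 100, "translation": [-0.69, 0.426, 0], "spin": 0},
    {"gripper": 100, "translation": [-0.69, 0.426, 0], "spin": 0},
    {"gripper": 100, "translation": [-0.69, 0.426, 0], "spin": 0},
    {"gripper": 100, "translation": [-0.69, 0.426, 0], "spin": 0},
    {"gripper": 100, "translation": [-0.69, 0.426, 0], "spin": 0},
    {"gripper": 100, "translation": [-0.69, 0.426, 0], "spin": 0},
    {"gripper": 100, "translation": [-0.69, 0.426, 0], "spin": 0},
    {"gripper": 100, "translation": [-0.69, 0.426, 0], "spin": 0},
  ],
)

```text
time: 2.1
position: [0.383, 0.1517, 0.231]
tool_rot: [-0.0, 0.789, 0.614, -0.0]
contact_force: [1.1, 0.2, 0.2]
gripper_width: 0.0853
finger_force: 0.0
```

jog_arm(
  moves=[
    {"gripper": 100, "translation": [-0.69, 0.426, 0], "spin": 0},
    {"gripper": 100, "translation": [-0.69, 0.426, 0], "spin": 0},
    {"gripper": 100, "translation": [-0.69, 0.426, 0], "spin": 0},
    {"gripper": 100, "translation": [-0.69, 0.426, 0], "spin": 0},
    {"gripper": 100, "translation": [-0.69, 0.426, 0], "spin": 0},
    {"gripper": 100, "translation": [-0.69, 0.426, 0], "spin": 0},
    {"gripper": 100, "translation": [-0.69, 0.426, 0], "spin": 0},
    {"gripper": 100, "translation": [-0.69, 0.426, 0], "spin": 0},
    {"gripper": 100, "translation": [-0.69, 0.426, 0], "spin": 0},
    {"gripper": 100, "translation": [0, 0, 0], "spin": 0},
  ],
)

```text
time: 3.1
position: [0.4926, -0.1988, 0.2302]
tool_rot: [-0.0, 0.79, 0.613, -0.001]
contact_force: [0.5, 0.1, 0.4]
gripper_width: 0.0852
finger_force: 0.0
```

jog_arm(
  moves=[
    {"gripper": 100, "translation": [-0.66, 0.41, 0], "spin": 0},
    {"gripper": 100, "translation": [0, 0, 0.7], "spin": 0},
    {"gripper": 100, "translation": [0, 0, 0.7], "spin": 0},
    {"gripper": 100, "translation": [0, 0, 0.7], "spin": 0},
    {"gripper": 100, "translation": [0, 0, 0.7], "spin": 0},
    {"gripper": 100, "translation": [0, 0, 0.4], "spin": 0},
    {"gripper": 100, "translation": [0, 0, 0.3], "spin": 0},
    {"gripper": 100, "translation": [0, 0, 0], "spin": 0},
    {"gripper": 50, "translation": [0, 0, 0], "spin": 0},
    {"gripper": 50, "translation": [0, 0, 0], "spin": 0},
  ],
)

```text
time: 4.1
position: [0.5055, -0.2324, 0.0582]
tool_rot: [0.001, 0.789, 0.614, 0.0]
contact_force: [0.0, 0.9, -1.5]
gripper_width: 0.0665
finger_force: 22.8
```

jog_arm(
  moves=[
    {"gripper": 50, "translation": [0, 0, 0], "spin": 0},
    {"gripper": 50, "translation": [0, 0, 0], "spin": 0},
    {"gripper": 50, "translation": [0, 0, 0], "spin": 0},
    {"gripper": 50, "translation": [0, 0, 0], "spin": 0},
    {"gripper": 50, "translation": [0, 0, 0], "spin": 0},
  ],
)

```text
time: 4.6
position: [0.5054, -0.2324, 0.0579]
tool_rot: [0.001, 0.789, 0.614, 0.001]
contact_force: [-0.5, 0.9, 6.7]
gripper_width: 0.0667
finger_force: 23.1
```

Run:
```python
from h import *
a,w=shot("side","side1"); cv2.imwrite("pics/c1.png",cv2.resize(a[220:400,130:370,::-1],None,fx=3,fy=3))
print(r.state()["position"],r.state()["gripper_width"])
```

```text
[ 0.50538377 -0.23244399  0.05792508] 0.06690542413091118
```

View pics/c1.png

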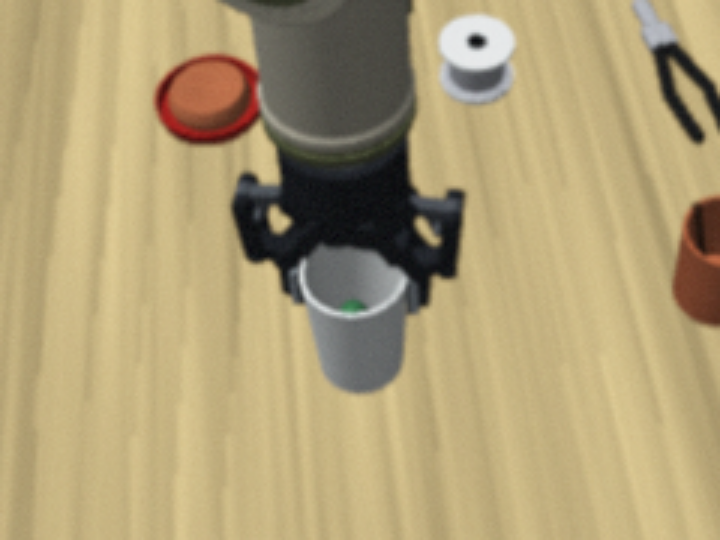

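jog_arm(
  moves=[
    {"gripper": 50, "translation": [0, 0, -0.3], "spin": 0},
    {"gripper": 50, "translation": [0, 0, -0.6], "spin": 0},
    {"gripper": 50, "translation": [0, 0, -0.6], "spin": 0},
    {"gripper": 50, "translation": [0, 0, -0.6], "spin": 0},
    {"gripper": 50, "translation": [0, 0, -0.6], "spin": 0},
    {"gripper": 50, "translation": [0, 0, -0.5], "spin": 0},
    {"gripper": 50, "translation": [0.2, -0.04, 0], "spin": 0},
    {"gripper": 50, "translation": [0.4, -0.06, 0], "spin": 0},
    {"gripper": 50, "translation": [0.6, -0.1, 0], "spin": 0},
    {"gripper": 50, "translation": [0.6, -0.1, 0], "spin": 0},
  ],
)

```text
time: 5.65
position: [0.511, -0.1394, 0.2151]
tool_rot: [-0.001, 0.79, 0.614, -0.0]
contact_force: [0.1, 0.1, -1.8]
gripper_width: 0.0671
finger_force: 23.3
```

jog_arm(
  moves=[
    {"gripper": 50, "translation": [0.7, -0.11, 0], "spin": 0},
    {"gripper": 50, "translation": [0.7, -0.11, 0], "spin": 0},
    {"gripper": 50, "translation": [0.7, -0.11, 0], "spin": 0},
    {"gripper": 50, "translation": [0.7, -0.11, 0], "spin": 0},
    {"gripper": 50, "translation": [0.7, -0.11, 0], "spin": 0},
    {"gripper": 50, "translation": [0.7, -0.11, 0], "spin": 0},
    {"gripper": 50, "translation": [0.7, -0.11, 0], "spin": 0},
    {"gripper": 50, "translation": [0.7, -0.11, 0], "spin": 0},
    {"gripper": 50, "translation": [0.7, -0.11, 0], "spin": 0},
    {"gripper": 50, "translation": [0.6, -0.1, 0], "spin": 0},
  ],
)

```text
time: 6.65
position: [0.5426, 0.2091, 0.215]
tool_rot: [-0.001, 0.789, 0.614, -0.001]
contact_force: [-0.0, -0.2, -1.1]
gripper_width: 0.0665
finger_force: 23.3
```

jog_arm(
  moves=[
    {"gripper": 50, "translation": [0.5, -0.08, 0], "spin": 0},
    {"gripper": 50, "translation": [0.3, -0.05, 0], "spin": 0},
    {"gripper": 50, "translation": [0, 0, 0], "spin": 0},
    {"gripper": 50, "translation": [0, 0, 0], "spin": 0},
  ],
)

```text
time: 7.05
position: [0.5469, 0.2469, 0.2156]
tool_rot: [0.0, 0.789, 0.614, -0.001]
contact_force: [0.2, 0.6, -1.9]
gripper_width: 0.0669
finger_force: 23.3
```

Run:
```python
from h import *
a,w=shot("side","side2"); b,w=shot("top","top2")
cv2.imwrite("pics/c2.png",np.hstack([cv2.resize(a[20:270,140:390,::-1],(400,400)),cv2.resize(b[140:310,80:250,::-1],(400,400))]))
print(r.state()["position"],r.state()["gripper_width"],r.state()["contact_force"])
```

```text
[0.5473102  0.24622705 0.21603915] 0.06683663040110076 [ 0.27629938 -0.53521424 -1.16459059]
```

View pics/c2.png

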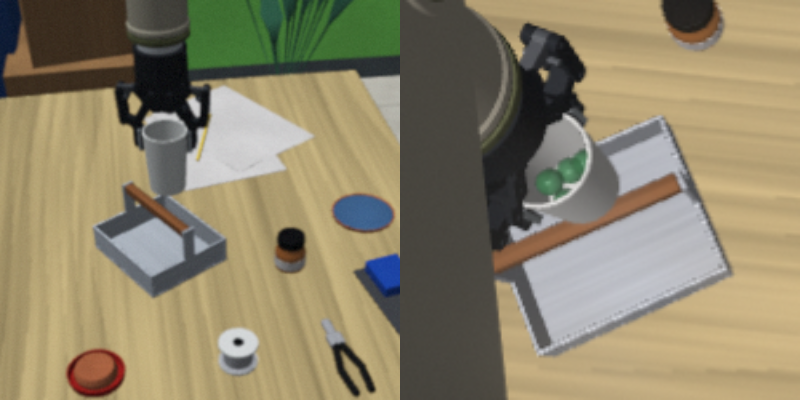

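jog_arm(
  moves=[
    {"gripper": 50, "translation": [0.14, 0.14, 0], "spin": 0},
    {"gripper": 50, "translation": [0, 0, 0.3], "spin": 0},
    {"gripper": 50, "translation": [0, 0, 0.3], "spin": 0},
    {"gripper": 50, "translation": [0, 0, 0.1], "spin": 0},
    {"gripper": 50, "translation": [0, 0, 0.1], "spin": 0},
    {"gripper": 50, "translation": [0, 0, 0.1], "spin": 0},
    {"gripper": 50, "translation": [0, 0, 0.1], "spin": 0},
    {"gripper": 50, "translation": [0, 0, 0], "spin": 0},
  ],
)

```text
time: 7.95
position: [0.5595, 0.2547, 0.1725]
tool_rot: [0.001, 0.789, 0.614, 0.006]
contact_force: [0.4, 4.7, 20.7]
gripper_width: 0.067
finger_force: 29.7
```

jog_arm(
  moves=[
    {"gripper": 50, "translation": [0, 0, 0.05], "spin": 0},
    {"gripper": 50, "translation": [0, 0, 0.05], "spin": 0},
    {"gripper": 50, "translation": [0, 0, 0.05], "spin": 0},
    {"gripper": 50, "translation": [0, 0, 0.05], "spin": 0},
  ],
)

```text
time: 8.35
position: [0.5632, 0.2576, 0.1693]
tool_rot: [0.002, 0.789, 0.614, 0.012]
contact_force: [-4.4, 11.5, 52.4]
gripper_width: 0.0668
finger_force: 42.9
```

```bash
cat > look.py <<'E'
import sys
from h import *
a,w=shot("side","s_"+sys.argv[1]); b,w=shot("top","t_"+sys.argv[1])
cv2.imwrite(f"pics/c_{sys.argv[1]}.png",np.hstack([cv2.resize(a[50:230,150:330,::-1],(400,400)),cv2.resize(b[140:310,80:250,::-1],(400,400))]))
s=r.state();print(s["position"],s["gripper_width"],s["contact_force"],s["wrist_torque"])
E
python3 look.py 3
```

```text
[0.56313912 0.25765923 0.16912172] 0.06679447337633027 [ 0.27698743 10.67095387 44.53731181] [ 1.68135872  0.96008984 -0.41463728]
```

View pics/c_3.png

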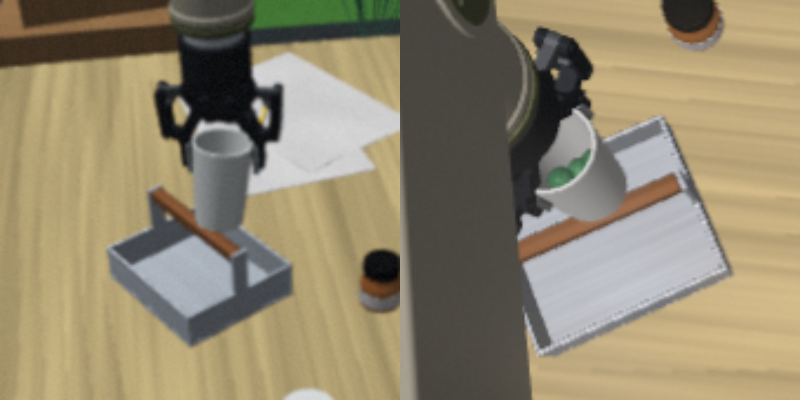

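Pressing on the bar doesn't turn the cup: the grip resists the tilt too strongly. I'll back off, set the foot on open bench, and see how gently the fingers can hold.

jog_arm(
  moves=[
    {"gripper": 50, "translation": [0, 0, -0.4], "spin": 0},
    {"gripper": 50, "translation": [0, 0, -0.6], "spin": 0},
    {"gripper": 50, "translation": [-0.42, 0.03, 0], "spin": 0},
    {"gripper": 50, "translation": [-0.6, 0.03, 0], "spin": 0},
    {"gripper": 50, "translation": [-0.6, 0.03, 0], "spin": 0},
    {"gripper": 50, "translation": [-0.6, 0.03, 0], "spin": 0},
    {"gripper": 50, "translation": [-0.6, 0.03, 0], "spin": 0},
    {"gripper": 50, "translation": [-0.5, 0.03, 0], "spin": 0},
    {"gripper": 50, "translation": [0, 0, 0.5], "spin": 0},
    {"gripper": 50, "translation": [0, 0, 0.5], "spin": 0},
  ],
)

```text
time: 9.45
position: [0.5247, 0.0883, 0.1569]
tool_rot: [0.001, 0.79, 0.613, 0.001]
contact_force: [0.5, -0.2, -2.5]
gripper_width: 0.0666
finger_force: 33.1
```

jog_arm(
  moves=[
    {"gripper": 50, "translation": [0, 0, 0.6], "spin": 0},
    {"gripper": 50, "translation": [0, 0, 0.5], "spin": 0},
    {"gripper": 50, "translation": [0, 0, 0.5], "spin": 0},
    {"gripper": 50, "translation": [0, 0, 0.2], "spin": 0},
    {"gripper": 50, "translation": [0, 0, 0], "spin": 0},
    {"gripper": 50, "translation": [0, 0, 0], "spin": 0},
  ],
)

```text
time: 10.05
position: [0.5245, 0.0893, 0.0673]
tool_rot: [0.0, 0.789, 0.614, 0.0]
contact_force: [0.0, -0.2, -2.1]
gripper_width: 0.067
finger_force: 33.1
```

jog_arm(
  moves=[
    {"gripper": 50, "translation": [0, 0, 0.1], "spin": 0},
    {"gripper": 50, "translation": [0, 0, 0.04], "spin": 0},
    {"gripper": 77, "translation": [0, 0, 0], "spin": 0},
    {"gripper": 77, "translation": [0, 0, 0], "spin": 0},
  ],
)

```text
time: 10.45
position: [0.524, 0.0893, 0.0596]
tool_rot: [0.0, 0.789, 0.614, 0.0]
contact_force: [-0.0, -0.0, -0.7]
gripper_width: 0.0664
finger_force: 33.1
```

jog_arm(
  moves=[
    {"gripper": 78, "translation": [0, 0, 0], "spin": 0},
    {"gripper": 78, "translation": [0, 0, 0], "spin": 0},
  ],
)

```text
time: 10.65
position: [0.5239, 0.0892, 0.0594]
tool_rot: [0.0, 0.789, 0.614, 0.0]
contact_force: [0.3, 0.4, -1.2]
gripper_width: 0.0665
finger_force: 33.1
```

jog_arm(
  moves=[
    {"gripper": 78.5, "translation": [0, 0, 0], "spin": 0},
    {"gripper": 78.5, "translation": [0, 0, 0], "spin": 0},
  ],
)

```text
time: 10.85
position: [0.5238, 0.0892, 0.0593]
tool_rot: [0.0, 0.789, 0.614, 0.0]
contact_force: [-0.2, -0.4, -2.1]
gripper_width: 0.0673
finger_force: 22.0
```

jog_arm(
  moves=[
    {"gripper": 79, "translation": [0, 0, 0], "spin": 0},
    {"gripper": 79, "translation": [0, 0, 0], "spin": 0},
  ],
)

```text
time: 11.05
position: [0.5238, 0.0893, 0.0593]
tool_rot: [-0.0, 0.789, 0.614, -0.0]
contact_force: [0.1, -0.7, -1.2]
gripper_width: 0.0674
finger_force: 12.2
```

jog_arm(
  moves=[
    {"gripper": 78.5, "translation": [0, 0, 0], "spin": 0},
    {"gripper": 78.5, "translation": [0, 0, -0.3], "spin": 0},
    {"gripper": 78.5, "translation": [0, 0, -0.5], "spin": 0},
    {"gripper": 78.5, "translation": [0, 0, -0.5], "spin": 0.8},
    {"gripper": 78.5, "translation": [0, 0, -0.5], "spin": 0.8},
    {"gripper": 78.5, "translation": [0, 0, -0.5], "spin": 0.8},
    {"gripper": 78.5, "translation": [0, 0, -0.5], "spin": 0.8},
    {"gripper": 78.5, "translation": [0, 0, -0.2], "spin": 0.8},
    {"gripper": 78.5, "translation": [0, 0, 0], "spin": 0.8},
    {"gripper": 78.5, "translation": [0, 0, 0], "spin": 0.8},
  ],
)

```text
time: 12.05
position: [0.5244, 0.0893, 0.2115]
tool_rot: [0.0, 0.964, 0.265, 0.001]
contact_force: [-0.6, 1.1, -2.0]
gripper_width: 0.0678
finger_force: 16.8
```

jog_arm(
  moves=[
    {"gripper": 78.5, "translation": [0.2, -0.25, 0], "spin": 0},
    {"gripper": 78.5, "translation": [0.4, -0.5, 0], "spin": 0},
    {"gripper": 78.5, "translation": [0.45, -0.56, 0], "spin": 0},
    {"gripper": 78.5, "translation": [0.45, -0.56, 0], "spin": 0},
    {"gripper": 78.5, "translation": [0.4, -0.5, 0], "spin": 0},
    {"gripper": 78.5, "translation": [0.3, -0.37, 0], "spin": 0},
    {"gripper": 78.5, "translation": [0, 0, 0], "spin": 0},
    {"gripper": 78.5, "translation": [0, 0, 0], "spin": 0},
  ],
)

```text
time: 12.85
position: [0.5473, 0.2643, 0.2095]
tool_rot: [0.0, 0.963, 0.269, -0.0]
contact_force: [0.4, 0.4, -1.2]
gripper_width: 0.0672
finger_force: 12.0
```

Run:
```python
from h import *
w=world("top",imaging.read_camera("top")[1])
t=w[185:300,100:230].reshape(-1,3); t=t[(t[:,2]>.035)&(t[:,2]<.07)]
print(cv2.minAreaRect(t[:,:2].astype(np.float32)))
s=r.state();print(s["position"],s["tool_rot"],s["gripper_width"],s["finger_force"])
```

```text
((0.5246590971946716, 0.2504093050956726), (0.15063312649726868, 0.16973623633384705), 31.10060691833496)
[0.54740926 0.26350423 0.20952207] [ 1.43609956e-04  9.63428278e-01  2.67966273e-01 -9.20897483e-05] 0.06737894064127499 11.995422163163312
```

jog_arm(
  moves=[
    {"gripper": 78.8, "translation": [0, 0, 0.2], "spin": 0},
    {"gripper": 78.8, "translation": [0, 0, 0.2], "spin": 0},
    {"gripper": 78.8, "translation": [0, 0, 0.1], "spin": 0},
    {"gripper": 78.8, "translation": [0, 0, 0.1], "spin": 0},
    {"gripper": 78.8, "translation": [0, 0, 0.05], "spin": 0},
    {"gripper": 78.8, "translation": [0, 0, 0.05], "spin": 0},
    {"gripper": 78.8, "translation": [0, 0, 0], "spin": 0},
  ],
)

```text
time: 13.6
position: [0.5476, 0.2632, 0.174]
tool_rot: [0.0, 0.964, 0.267, -0.0]
contact_force: [1.1, 0.1, -2.6]
gripper_width: 0.0672
finger_force: 10.1
```

jog_arm(
  moves=[
    {"gripper": 78.8, "translation": [0, 0, 0.06], "spin": 0},
    {"gripper": 78.8, "translation": [0, 0, 0.06], "spin": 0},
    {"gripper": 78.8, "translation": [0, 0, 0], "spin": 0},
  ],
)

```text
time: 13.9
position: [0.5487, 0.2649, 0.1704]
tool_rot: [-0.001, 0.964, 0.267, 0.002]
contact_force: [-1.9, 3.2, 5.3]
gripper_width: 0.0672
finger_force: 4.8
```

jog_arm(
  moves=[
    {"gripper": 78.8, "translation": [0, 0, 0.06], "spin": 0},
    {"gripper": 78.8, "translation": [0, 0, 0.06], "spin": 0},
    {"gripper": 78.8, "translation": [0, 0, 0], "spin": 0},
  ],
)

```text
time: 14.2
position: [0.5486, 0.2638, 0.1634]
tool_rot: [-0.0, 0.964, 0.267, 0.001]
contact_force: [0.7, 0.1, 4.0]
gripper_width: 0.0676
finger_force: 3.5
```

```bash
python3 look.py 4
```

```text
[0.5486462  0.26339591 0.16336132] 0.06705090012662165 [1.75691507 0.34062978 5.01760504] [-0.14578852 -0.34490636  0.0527578 ]
```

View pics/c_4.png

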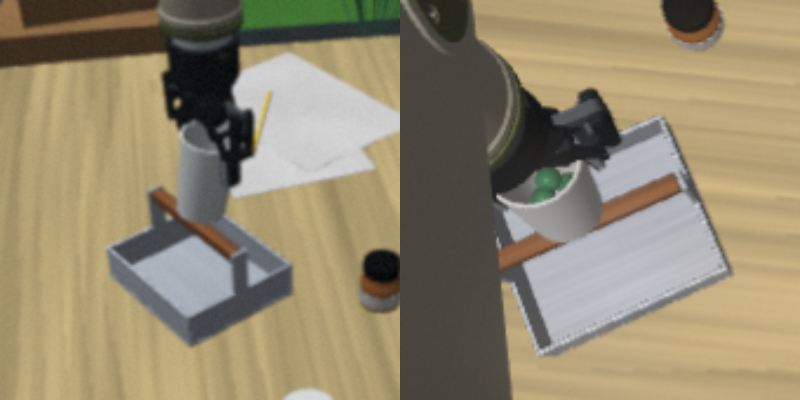

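```bash
cat > tilt.py <<'E'
from h import *
from scipy.optimize import least_squares
from scipy.spatial.transform import Rotation as Ro
s=r.state(); q=s["tool_rot"]; R=Ro.from_quat([*q[1:],q[0]]).as_matrix(); p0=np.array(s["position"])
P=[]
for n in ("side","top"):
    a,d=imaging.read_camera(n); w=world(n,d); hsv=cv2.cvtColor(a,cv2.COLOR_RGB2HSV)
    l=(w-p0)@R   # tool coordinates
    m=(hsv[...,1]<45)&(hsv[...,2]>90)&(abs(l[...,1])<.04)&(abs(l[...,0])<.13)&(l[...,2]>-.09)&(l[...,2]<.08)&(w[...,2]>.122)
    P.append(l[m])
print([len(x) for x in P]); P=np.vstack(P)
# foot centre (x,z) in tool frame, tilt th: axis = (sin th,0,-cos th), mouth towards +tool x
def f(v):
    x,y,z,th=v; ax=np.array([np.sin(th),0,-np.cos(th)]); u=P-[x,y,z]; h=u@ax
    rho=np.linalg.norm(u-h[:,None]*ax,axis=1); e=rho-(.028+.06*h)
    ins=rho-(.025+.06*h)
    e=np.where(abs(ins)<abs(e),ins,e); e=np.where(abs(h)<abs(e),h,e)
    return e+np.clip(h-.1,0,1)+np.clip(-h,0,1)
best=min((least_squares(f,[-.085*np.sin(t),0,-.027+.085*np.cos(t),t],loss="soft_l1",f_scale=.003) for t in np.radians([0,25,50,75,100])),key=lambda o:o.cost)
x,y,z,th=best.x; g=np.array([0-x,-.027-z])
print("tilt %.1f deg, foot xyz(tool) %s mm, grasp height on cup %.1f, rms %.1f mm"%(np.degrees(th),np.round(best.x[:3]*1000,1),1000*(g@[np.sin(th),-np.cos(th)]),1000*np.sqrt(np.median(best.fun**2))))
print(p0,s["gripper_width"],s["finger_force"],s["contact_force"])
g=sum(0 for _ in [])
E
python3 tilt.py
```

```text
[668, 847]
tilt 7.0 deg, foot xyz(tool) [-12.4  -2.   40. ] mm, grasp height on cup 68.0, rms 0.9 mm
[0.5486462  0.26339591 0.16336132] 0.06705090012662165 3.601850540289888 [1.75691507 0.34062978 5.01760504]
```

jog_arm(
  moves=[
    {"gripper": 50, "translation": [0, 0, 0], "spin": 0},
    {"gripper": 50, "translation": [0, 0, 0], "spin": 0},
    {"gripper": 50, "translation": [0, 0, -0.3], "spin": 0},
    {"gripper": 50, "translation": [0, 0, -0.5], "spin": -0.8},
    {"gripper": 50, "translation": [0, 0, -0.2], "spin": -0.8},
    {"gripper": 50, "translation": [0, 0, 0], "spin": -0.8},
    {"gripper": 50, "translation": [0, 0, 0], "spin": -0.8},
    {"gripper": 50, "translation": [0, 0, 0], "spin": -0.8},
    {"gripper": 50, "translation": [0, 0, 0], "spin": -0.8},
    {"gripper": 50, "translation": [0, 0, 0], "spin": -0.8},
  ],
)

```text
time: 15.4
position: [0.5472, 0.263, 0.2122]
tool_rot: [-0.0, 0.788, 0.616, -0.001]
contact_force: [-0.6, -0.2, -0.4]
gripper_width: 0.0648
finger_force: 18.4
```

jog_arm(
  moves=[
    {"gripper": 50, "translation": [-0.33, 0.05, 0], "spin": 0},
    {"gripper": 50, "translation": [-0.66, 0.107, 0], "spin": 0},
    {"gripper": 50, "translation": [-0.66, 0.107, 0], "spin": 0},
    {"gripper": 50, "translation": [-0.66, 0.107, 0], "spin": 0},
    {"gripper": 50, "translation": [-0.66, 0.107, 0], "spin": 0},
    {"gripper": 50, "translation": [-0.66, 0.107, 0], "spin": 0},
    {"gripper": 50, "translation": [-0.66, 0.107, 0], "spin": 0},
    {"gripper": 50, "translation": [-0.66, 0.107, 0], "spin": 0},
    {"gripper": 50, "translation": [-0.66, 0.107, 0], "spin": 0},
    {"gripper": 50, "translation": [-0.66, 0.107, 0], "spin": 0},
  ],
)

```text
time: 16.4
position: [0.5186, -0.055, 0.2123]
tool_rot: [-0.0, 0.79, 0.613, -0.0]
contact_force: [0.9, -0.4, -2.3]
gripper_width: 0.0646
finger_force: 18.3
```

jog_arm(
  moves=[
    {"gripper": 50, "translation": [-0.66, 0.107, 0], "spin": 0},
    {"gripper": 50, "translation": [-0.66, 0.107, 0], "spin": 0},
    {"gripper": 50, "translation": [-0.66, 0.107, 0], "spin": 0},
    {"gripper": 50, "translation": [-0.66, 0.107, 0], "spin": 0},
    {"gripper": 50, "translation": [-0.66, 0.107, 0], "spin": 0},
    {"gripper": 50, "translation": [-0.66, 0.107, 0], "spin": 0},
    {"gripper": 50, "translation": [-0.33, 0.05, 0], "spin": 0},
    {"gripper": 50, "translation": [0, 0, 0.8], "spin": 0},
    {"gripper": 50, "translation": [0, 0, 0.8], "spin": 0},
    {"gripper": 50, "translation": [0, 0, 0.8], "spin": 0},
  ],
)

```text
time: 17.4
position: [0.5, -0.2697, 0.0914]
tool_rot: [0.0, 0.79, 0.613, 0.0]
contact_force: [0.4, -0.2, -2.8]
gripper_width: 0.0643
finger_force: 18.3
```

jog_arm(
  moves=[
    {"gripper": 50, "translation": [0, 0, 0.5], "spin": 0},
    {"gripper": 50, "translation": [0, 0, 0.2], "spin": 0},
    {"gripper": 50, "translation": [0, 0, 0], "spin": 0},
  ],
)

```text
time: 17.7
position: [0.4992, -0.2686, 0.0559]
tool_rot: [-0.002, 0.789, 0.614, -0.001]
contact_force: [0.4, 0.2, -1.9]
gripper_width: 0.0651
finger_force: 18.3
```

```bash
sed -i 's/w\[...,2\]>.122/w[...,2]>.006/' tilt.py; sed -i '$d' tilt.py; python3 tilt.py
```

```text
[1294, 360]
tilt 3.1 deg, foot xyz(tool) [-8.6 -1.2 41. ] mm, grasp height on cup 68.3, rms 0.7 mm
[ 0.49916105 -0.26861571  0.05586845] 0.06513272448041743 18.266547495950363 [ 0.37376592  0.15030512 -1.93911762]
```

jog_arm(
  moves=[
    {"gripper": 50, "translation": [0, 0, 0.12], "spin": 0},
    {"gripper": 50, "translation": [0, 0, 0.12], "spin": 0},
    {"gripper": 79, "translation": [0, 0, 0], "spin": 0},
    {"gripper": 100, "translation": [0, 0, 0], "spin": 0},
    {"gripper": 100, "translation": [0, 0, 0], "spin": 0},
    {"gripper": 100, "translation": [0, 0, 0], "spin": 0},
    {"gripper": 100, "translation": [-0.12, 0, -0.25], "spin": 0},
    {"gripper": 100, "translation": [0, 0, -0.23], "spin": 0},
    {"gripper": 100, "translation": [0, 0, 0], "spin": 0},
    {"gripper": 50, "translation": [0, 0, 0], "spin": 0},
  ],
)

```text
time: 18.8
position: [0.4997, -0.2758, 0.0704]
tool_rot: [0.001, 0.789, 0.614, 0.0]
contact_force: [0.1, -0.0, -0.5]
gripper_width: 0.0733
finger_force: 0.0
```

jog_arm(
  moves=[
    {"gripper": 50, "translation": [0, 0, 0], "spin": 0},
    {"gripper": 50, "translation": [0, 0, 0], "spin": 0},
    {"gripper": 50, "translation": [0, 0, 0], "spin": 0},
    {"gripper": 50, "translation": [0, 0, 0], "spin": 0},
  ],
)

```text
time: 19.2
position: [0.4992, -0.2754, 0.0698]
tool_rot: [0.0, 0.789, 0.614, -0.0]
contact_force: [-1.4, -0.4, 6.3]
gripper_width: 0.0655
finger_force: 21.1
```

```bash
python3 tilt.py
```

```text
[1448, 478]
tilt -0.7 deg, foot xyz(tool) [-2.7 -1.5 59.2] mm, grasp height on cup 86.2, rms 0.7 mm
[ 0.49916015 -0.27539796  0.06982204] 0.06552590982854575 21.05005763216468 [-1.37916363 -0.40598687  6.31673638]
```

jog_arm(
  moves=[
    {"gripper": 78, "translation": [0, 0, 0], "spin": 0},
    {"gripper": 78, "translation": [0, 0, 0], "spin": 0},
  ],
)

```text
time: 19.5
position: [0.4986, -0.2749, 0.0687]
tool_rot: [-0.001, 0.789, 0.614, -0.0]
contact_force: [-1.7, 0.4, 0.6]
gripper_width: 0.0666
finger_force: 0.3
```

jog_arm(
  moves=[
    {"gripper": 79, "translation": [0, 0, 0], "spin": 0},
    {"gripper": 79, "translation": [0, 0, 0], "spin": 0},
  ],
)

```text
time: 19.7
position: [0.4988, -0.2751, 0.0689]
tool_rot: [-0.0, 0.789, 0.614, -0.0]
contact_force: [-0.3, 0.9, -0.9]
gripper_width: 0.0672
finger_force: 0.2
```

```bash
python3 tilt.py
python3 - <<'E'
from h import *
a,w=shot("side","side5"); cv2.imwrite("pics/c5.png",cv2.resize(a[250:400,160:360,::-1],None,fx=4,fy=4))
p=w[280:390,200:300].reshape(-1,3); print(np.nanpercentile(p[:,2],[5,50,99]))
E
```

```text
[1454, 467]
tilt -1.0 deg, foot xyz(tool) [-2.4 -1.4 57.9] mm, grasp height on cup 84.8, rms 0.7 mm
[ 0.49879022 -0.27505426  0.06885785] 0.06715294823493086 0.15486056489156694 [-0.26163087  0.90160618 -0.85392479]
[-0.00203958  0.00178431  0.27894944]
```

View pics/c5.png

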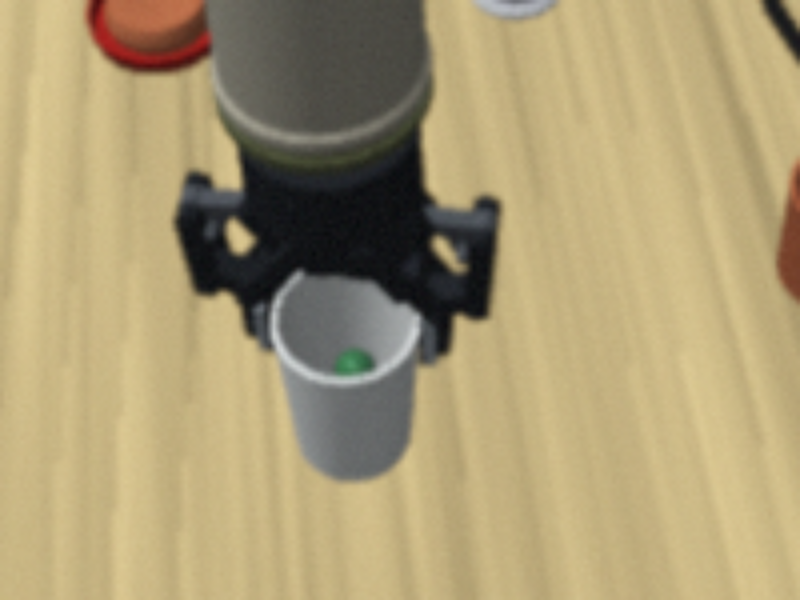

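jog_arm(
  moves=[
    {"gripper": 77, "translation": [0, 0, 0], "spin": 0},
    {"gripper": 77, "translation": [0, 0, 0], "spin": 0},
  ],
)

```text
time: 20.05
position: [0.4989, -0.2752, 0.0692]
tool_rot: [-0.0, 0.789, 0.614, -0.0]
contact_force: [-0.7, 0.3, 0.5]
gripper_width: 0.066
finger_force: 6.3
```

jog_arm(
  moves=[
    {"gripper": 77, "translation": [0.1, 0, 0], "spin": 0},
    {"gripper": 77, "translation": [0.1, 0, 0], "spin": 0},
    {"gripper": 77, "translation": [0.1, 0, 0], "spin": 0},
    {"gripper": 77, "translation": [0.1, 0, 0], "spin": 0},
    {"gripper": 77, "translation": [0, 0, 0], "spin": 0},
  ],
)

```text
time: 20.55
position: [0.5049, -0.2553, 0.0701]
tool_rot: [0.001, 0.789, 0.614, 0.0]
contact_force: [-0.1, -0.7, 4.8]
gripper_width: 0.0661
finger_force: 6.1
```

```bash
python3 tilt.py
```

```text
[1748, 299]
tilt 13.0 deg, foot xyz(tool) [-23.1  -0.7  57.9] mm, grasp height on cup 87.9, rms 0.7 mm
[ 0.50492174 -0.25533225  0.07008705] 0.06612077324425213 6.063617155177781 [-0.14506089 -0.65423553  4.75251998]
```

jog_arm(
  moves=[
    {"gripper": 77, "translation": [0.15, 0, 0], "spin": 0},
    {"gripper": 77, "translation": [0.15, 0, 0], "spin": 0},
    {"gripper": 77, "translation": [0.15, 0, 0], "spin": 0},
    {"gripper": 77, "translation": [0.15, 0, 0], "spin": 0},
    {"gripper": 77, "translation": [0.16, 0, 0.04], "spin": 0},
    {"gripper": 77, "translation": [0.16, 0, 0.06], "spin": 0},
    {"gripper": 77, "translation": [0, 0, 0], "spin": 0},
  ],
)

```text
time: 21.35
position: [0.5156, -0.2099, 0.064]
tool_rot: [-0.0, 0.789, 0.615, 0.0]
contact_force: [0.1, 0.7, 1.9]
gripper_width: 0.0658
finger_force: 6.5
```

```bash
python3 tilt.py
```

```text
[1848, 245]
tilt 33.4 deg, foot xyz(tool) [-55.1  -0.9  44.4] mm, grasp height on cup 90.0, rms 0.7 mm
[ 0.51561062 -0.20990631  0.06399462] 0.06579243599698666 6.479074053813747 [0.09130645 0.69827378 1.92019911]
```

jog_arm(
  moves=[
    {"gripper": 77, "translation": [0.2, 0, 0.07], "spin": 0},
    {"gripper": 77, "translation": [0.19, 0, 0.09], "spin": 0},
    {"gripper": 77, "translation": [0.18, 0, 0.11], "spin": 0},
    {"gripper": 77, "translation": [0.16, 0, 0.13], "spin": 0},
    {"gripper": 77, "translation": [0.14, 0, 0.14], "spin": 0},
    {"gripper": 77, "translation": [0.13, 0, 0.15], "spin": 0},
    {"gripper": 77, "translation": [0, 0, 0], "spin": 0},
  ],
)

```text
time: 22.15
position: [0.5268, -0.1614, 0.0281]
tool_rot: [-0.001, 0.789, 0.614, -0.0]
contact_force: [-1.2, 0.9, 0.7]
gripper_width: 0.0659
finger_force: 7.0
```

```bash
python3 tilt.py
```

```text
[1666, 426]
tilt 68.1 deg, foot xyz(tool) [-92.7  -1.2   1. ] mm, grasp height on cup 96.4, rms 0.7 mm
[ 0.52677668 -0.16137887  0.02814583] 0.06590675171442412 6.983487448198815 [-1.20764587  0.92213274  0.72775462]
```

jog_arm(
  moves=[
    {"gripper": 77, "translation": [0.06, 0, 0.09], "spin": 0},
    {"gripper": 77, "translation": [0.05, 0, 0.09], "spin": 0},
    {"gripper": 77, "translation": [0.02, 0, 0.08], "spin": 0},
    {"gripper": 77, "translation": [0, 0, 0], "spin": 0},
    {"gripper": 50, "translation": [0, 0, 0], "spin": 0},
    {"gripper": 50, "translation": [0, 0, 0], "spin": 0},
    {"gripper": 50, "translation": [0, 0, -0.1], "spin": 0},
    {"gripper": 50, "translation": [0, 0, -0.2], "spin": 0},
    {"gripper": 50, "translation": [0, 0, -0.3], "spin": 0},
    {"gripper": 50, "translation": [0, 0, -0.2], "spin": 0},
  ],
  squeeze=30,
)

```text
time: 23.25
position: [0.53, -0.1569, 0.0591]
tool_rot: [0.001, 0.789, 0.614, 0.001]
contact_force: [-0.1, -0.7, -2.0]
gripper_width: 0.0652
finger_force: 33.8
```

```bash
python3 tilt.py
```

```text
[1798, 514]
tilt 76.2 deg, foot xyz(tool) [-95.8  -0.6 -11.7] mm, grasp height on cup 96.7, rms 0.7 mm
[ 0.53000505 -0.15691438  0.05906148] 0.06519335749915493 33.82432305399561 [-0.12487852 -0.71532838 -1.98591777]
```

jog_arm(
  moves=[
    {"gripper": 50, "translation": [0, 0, -0.3], "spin": 0},
    {"gripper": 50, "translation": [0, 0, -0.5], "spin": 0},
    {"gripper": 50, "translation": [0, 0, -0.6], "spin": 0},
    {"gripper": 50, "translation": [0.1, -0.02, -0.6], "spin": 0},
    {"gripper": 50, "translation": [0.2, -0.04, -0.4], "spin": 0},
    {"gripper": 50, "translation": [0.4, -0.085, -0.2], "spin": 0},
    {"gripper": 50, "translation": [0.5, -0.106, 0], "spin": 0},
    {"gripper": 50, "translation": [0.5, -0.106, 0], "spin": 0},
    {"gripper": 50, "translation": [0.5, -0.106, 0], "spin": 0},
    {"gripper": 50, "translation": [0.5, -0.106, 0], "spin": 0},
  ],
)

```text
time: 24.35
position: [0.5345, -0.0176, 0.1874]
tool_rot: [-0.0, 0.789, 0.614, -0.0]
contact_force: [0.2, 0.9, -2.0]
gripper_width: 0.0654
finger_force: 34.1
```

jog_arm(
  moves=[
    {"gripper": 50, "translation": [0.5, -0.106, 0], "spin": 0},
    {"gripper": 50, "translation": [0.5, -0.106, 0], "spin": 0},
    {"gripper": 50, "translation": [0.5, -0.106, 0], "spin": 0},
    {"gripper": 50, "translation": [0.5, -0.106, 0], "spin": 0},
    {"gripper": 50, "translation": [0.5, -0.106, 0], "spin": 0},
    {"gripper": 50, "translation": [0.5, -0.106, 0], "spin": 0},
    {"gripper": 50, "translation": [0.5, -0.106, 0], "spin": 0},
    {"gripper": 50, "translation": [0.5, -0.106, 0], "spin": 0},
    {"gripper": 50, "translation": [0.45, -0.095, 0], "spin": 0},
    {"gripper": 50, "translation": [0.4, -0.085, 0], "spin": 0},
  ],
)

```text
time: 25.35
position: [0.5442, 0.2302, 0.1873]
tool_rot: [-0.0, 0.789, 0.614, -0.0]
contact_force: [-1.5, -0.5, -2.2]
gripper_width: 0.0652
finger_force: 34.1
```

jog_arm(
  moves=[
    {"gripper": 50, "translation": [0.3, -0.064, 0], "spin": 0},
    {"gripper": 50, "translation": [0.2, -0.04, 0], "spin": 0.3},
    {"gripper": 50, "translation": [0.1, -0.02, 0], "spin": 0.6},
    {"gripper": 50, "translation": [0, 0, 0], "spin": 0.8},
    {"gripper": 50, "translation": [0, 0, 0], "spin": 0.8},
    {"gripper": 50, "translation": [0, 0, 0], "spin": 0.8},
    {"gripper": 50, "translation": [0, 0, 0], "spin": 0.8},
    {"gripper": 50, "translation": [0, 0, 0], "spin": 0.7},
    {"gripper": 50, "translation": [0, 0, 0], "spin": 0.5},
    {"gripper": 50, "translation": [0, 0, 0], "spin": 0.26},
  ],
)

```text
time: 26.35
position: [0.5461, 0.2594, 0.187]
tool_rot: [0.0, 0.963, 0.268, -0.0]
contact_force: [0.9, 0.1, -2.1]
gripper_width: 0.0654
finger_force: 34.1
```

```bash
sed -i 's/w\[...,2\]>.006/w[...,2]>.122/' tilt.py; python3 tilt.py
```

```text
[1005, 2391]
tilt 74.4 deg, foot xyz(tool) [-95.3  -1.8 -10.1] mm, grasp height on cup 96.3, rms 0.8 mm
[0.54608499 0.25935981 0.18704959] 0.06535354524786359 34.12878901482145 [ 0.85178372  0.12675806 -2.07794356]
```

jog_arm(
  moves=[
    {"gripper": 50, "translation": [0.06, 0, 0.3], "spin": 0},
    {"gripper": 50, "translation": [0, 0, 0.4], "spin": 0},
    {"gripper": 50, "translation": [0, 0, 0.3], "spin": 0},
    {"gripper": 50, "translation": [0, 0, 0.15], "spin": 0},
    {"gripper": 50, "translation": [0, 0, 0.1], "spin": 0},
    {"gripper": 50, "translation": [0, 0, 0.05], "spin": 0},
    {"gripper": 50, "translation": [0, 0, 0], "spin": 0},
  ],
)

```text
time: 27.15
position: [0.5492, 0.2616, 0.1232]
tool_rot: [-0.0, 0.963, 0.27, 0.001]
contact_force: [-3.6, 0.0, 4.6]
gripper_width: 0.0654
finger_force: 34.5
```

```bash
python3 tilt.py
```

```text
[928, 1909]
tilt 77.5 deg, foot xyz(tool) [-96.6  -1.  -15.4] mm, grasp height on cup 96.9, rms 0.8 mm
[0.54921666 0.26160137 0.12324586] 0.0653560678534816 34.530228497551434 [-3.5536049   0.02433636  4.63819671]
```

jog_arm(
  moves=[
    {"gripper": 76.7, "translation": [0, 0, 0], "spin": 0},
    {"gripper": 76.7, "translation": [0, 0, 0.06], "spin": 0},
    {"gripper": 76.7, "translation": [0, 0, 0.06], "spin": 0},
    {"gripper": 76.7, "translation": [0, 0, 0], "spin": 0},
  ],
)

```text
time: 27.65
position: [0.5517, 0.2627, 0.1192]
tool_rot: [-0.001, 0.963, 0.27, 0.004]
contact_force: [3.3, 3.3, 9.3]
gripper_width: 0.0655
finger_force: 18.1
```

```bash
python3 tilt.py
```

```text
[928, 1875]
tilt 47.8 deg, foot xyz(tool) [-102.3  -70.6 -203.3] mm, grasp height on cup -42.8, rms 0.0 mm
[0.55169642 0.26270126 0.11918986] 0.06554333423796746 18.148395078023896 [3.29035809 3.33366033 9.34363408]
```

```bash
sed -i 's/loss="soft_l1",f_scale=.003)/loss="soft_l1",f_scale=.003,bounds=([-.12,-.006,-.06,-.2],[.03,.006,.09,2.1]))/' tilt.py; python3 tilt.py; python3 look.py 6
```

```text
[930, 1874]
tilt 82.8 deg, foot xyz(tool) [-97.3  -1.6 -25.4] mm, grasp height on cup 96.8, rms 0.8 mm
[0.55161549 0.26265499 0.11921641] 0.06572208119159173 18.12946194946562 [2.80920209 3.92929106 8.58682601]
[0.55164335 0.26264715 0.11921088] 0.06531520066601945 [3.61719968 3.68646833 9.12499015] [ 0.43397438 -0.33434766  0.00134942]
```

View pics/c_6.png

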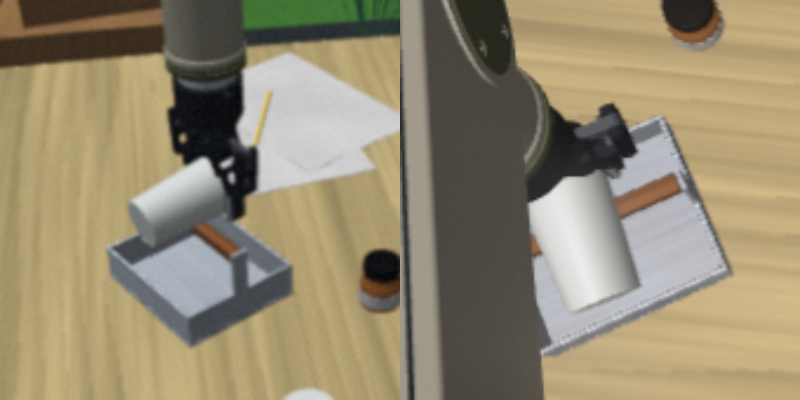

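The cup lies across the bar at 83°, foot at the near side and mouth over the far lane. I'll press on.

jog_arm(
  moves=[
    {"gripper": 76.9, "translation": [-0.08, 0, 0.04], "spin": 0},
    {"gripper": 76.9, "translation": [0, 0, 0.06], "spin": 0},
    {"gripper": 76.9, "translation": [0, 0, 0.06], "spin": 0},
    {"gripper": 76.9, "translation": [0, 0, 0], "spin": 0},
  ],
)

```text
time: 28.35
position: [0.55, 0.2614, 0.1129]
tool_rot: [-0.001, 0.963, 0.27, 0.006]
contact_force: [5.8, 4.8, 13.9]
gripper_width: 0.0655
finger_force: 11.1
```

```bash
python3 tilt.py
```

```text
[884, 1763]
tilt 89.3 deg, foot xyz(tool) [-94.9  -2.3 -39.8] mm, grasp height on cup 94.8, rms 0.7 mm
[0.55004804 0.26141445 0.11289069] 0.06546448505754829 11.059827934441273 [ 5.81460725  4.75918471 13.89452951]
```

jog_arm(
  moves=[
    {"gripper": 77.1, "translation": [-0.02, 0, 0.06], "spin": 0},
    {"gripper": 77.1, "translation": [0, 0, 0.06], "spin": 0},
    {"gripper": 77.1, "translation": [0, 0, 0.04], "spin": 0},
    {"gripper": 77.1, "translation": [0, 0, 0], "spin": 0},
    {"gripper": 77.1, "translation": [0, 0, 0], "spin": 0},
  ],
)

```text
time: 28.95
position: [0.5525, 0.2625, 0.1099]
tool_rot: [-0.002, 0.963, 0.27, 0.01]
contact_force: [6.4, 7.2, 32.3]
gripper_width: 0.0664
finger_force: 7.1
```

```bash
python3 tilt.py
python3 - <<'E'
from h import *
for n in("side","top"):
    a,w=shot(n,n+"7"); h=cv2.cvtColor(a,cv2.COLOR_RGB2HSV)
    m=((h[...,0]>55)&(h[...,0]<90)&(h[...,1]>90)&(w[...,2]<.2)&(abs(w[...,0]-.525)<.2)&(abs(w[...,1]-.25)<.2)).astype(np.uint8)
    k,_,st,c=cv2.connectedComponentsWithStats(m)
    for i in range(1,k):
        if st[i,4]>5: print(n,st[i,4],np.round(c[i]),np.round(np.nanmedian(w[_==i],0),3))
E
```

```text
[867, 1703]
tilt 91.2 deg, foot xyz(tool) [-93.9  -2.8 -44.7] mm, grasp height on cup 94.3, rms 0.7 mm
[0.55254826 0.26250695 0.10987713] 0.0663761475316423 7.145124848484556 [ 6.37465279  7.21746521 32.31890783]
```

jog_arm(
  moves=[
    {"gripper": 77.1, "translation": [0, 0, -0.1], "spin": 0},
    {"gripper": 50, "translation": [0, 0, -0.05], "spin": 0},
    {"gripper": 50, "translation": [0, 0, 0], "spin": 0},
    {"gripper": 50, "translation": [0, 0, -0.2], "spin": 0},
    {"gripper": 50, "translation": [0, 0, -0.3], "spin": 0},
    {"gripper": 50, "translation": [0, 0, 0], "spin": 0},
    {"gripper": 50, "translation": [0, 0, 0], "spin": 0},
  ],
)

```text
time: 29.85
position: [0.5446, 0.2586, 0.1327]
tool_rot: [-0.0, 0.963, 0.27, 0.0]
contact_force: [0.8, -0.2, -1.0]
gripper_width: 0.065
finger_force: 34.7
```

```bash
python3 tilt.py;  python3 - <<'E'
from h import *
print(np.mean([ (imaging.read_camera("top"),r.state()["contact_force"])[1] for _ in range(6)],0))
E
python3 look.py 8
```

```text
[904, 1889]
tilt 90.8 deg, foot xyz(tool) [-94.1  -2.3 -43.3] mm, grasp height on cup 94.3, rms 0.7 mm
[0.5446284  0.25859358 0.13274572] 0.0649834495025137 34.679496047319844 [ 0.78602195 -0.20717928 -0.97559482]
[-0.05373284 -0.14472807 -1.04969248]
[0.54432397 0.25854096 0.13211413] 0.06524473081962454 [ 0.09001207  0.03549292 -1.31046881] [ 0.01886579 -0.01067492 -0.06439655]
```

View pics/c_8.png

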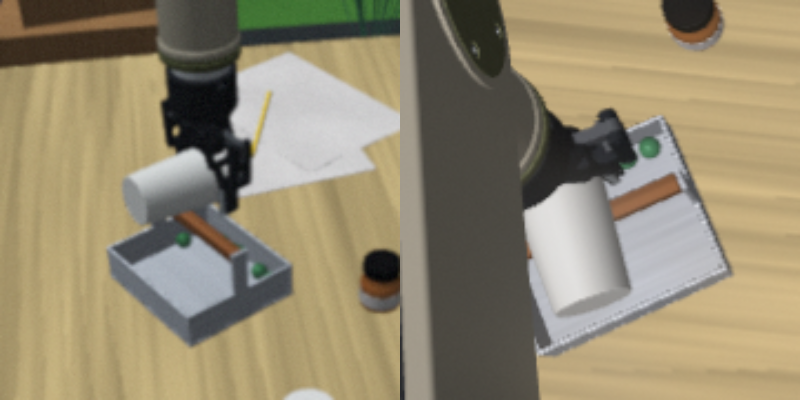

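Beads are in the tray, and the measured load of about 1.1 N matches an empty cup. Next I'll carry the cup back to open bench and stand it up.

jog_arm(
  moves=[
    {"gripper": 50, "translation": [0, 0, -0.3], "spin": 0},
    {"gripper": 50, "translation": [0, 0, -0.5], "spin": 0},
    {"gripper": 50, "translation": [0, 0, -0.2], "spin": -0.5},
    {"gripper": 50, "translation": [0, 0, 0], "spin": -0.8},
    {"gripper": 50, "translation": [0, 0, 0], "spin": -0.9},
    {"gripper": 50, "translation": [0, 0, 0], "spin": -0.9},
    {"gripper": 50, "translation": [0, 0, 0], "spin": -0.9},
    {"gripper": 50, "translation": [0, 0, 0], "spin": -0.9},
    {"gripper": 50, "translation": [0, 0, 0], "spin": -0.66},
    {"gripper": 50, "translation": [-0.2, 0.04, 0], "spin": 0},
  ],
)

```text
time: 31.35
position: [0.5441, 0.2491, 0.1836]
tool_rot: [0.0, 0.788, 0.615, 0.001]
contact_force: [1.8, 0.3, -0.7]
gripper_width: 0.0652
finger_force: 34.7
```

jog_arm(
  moves=[
    {"gripper": 50, "translation": [-0.53, 0.113, 0], "spin": 0},
    {"gripper": 50, "translation": [-0.56, 0.119, 0], "spin": 0},
    {"gripper": 50, "translation": [-0.56, 0.119, 0], "spin": 0},
    {"gripper": 50, "translation": [-0.56, 0.119, 0], "spin": 0},
    {"gripper": 50, "translation": [-0.56, 0.119, 0], "spin": 0},
    {"gripper": 50, "translation": [-0.56, 0.119, 0], "spin": 0},
    {"gripper": 50, "translation": [-0.56, 0.119, 0], "spin": 0},
    {"gripper": 50, "translation": [-0.56, 0.119, 0], "spin": 0},
    {"gripper": 50, "translation": [-0.56, 0.119, 0], "spin": 0},
    {"gripper": 50, "translation": [-0.56, 0.119, 0], "spin": 0},
  ],
)

```text
time: 32.35
position: [0.5325, -0.0379, 0.1833]
tool_rot: [0.0, 0.79, 0.613, 0.0]
contact_force: [0.3, 0.2, -0.4]
gripper_width: 0.0652
finger_force: 34.7
```

jog_arm(
  moves=[
    {"gripper": 50, "translation": [-0.56, 0.119, 0], "spin": 0},
    {"gripper": 50, "translation": [-0.56, 0.119, 0], "spin": 0},
    {"gripper": 50, "translation": [-0.56, 0.119, 0], "spin": 0},
    {"gripper": 50, "translation": [-0.56, 0.119, 0], "spin": 0},
    {"gripper": 50, "translation": [0, 0, 0.7], "spin": 0},
    {"gripper": 50, "translation": [0, 0, 0.7], "spin": 0},
    {"gripper": 50, "translation": [0, 0, 0.7], "spin": 0},
    {"gripper": 50, "translation": [0, 0, 0.6], "spin": 0},
    {"gripper": 50, "translation": [0, 0, 0.4], "spin": 0},
    {"gripper": 50, "translation": [0, 0, 0], "spin": 0},
  ],
)

```text
time: 33.35
position: [0.5254, -0.15, 0.0244]
tool_rot: [-0.003, 0.79, 0.613, -0.002]
contact_force: [-1.4, -0.4, -1.2]
gripper_width: 0.0653
finger_force: 34.9
```

```bash
sed -i 's/w\[...,2\]>.122/w[...,2]>.006/' tilt.py; python3 tilt.py
python3 - <<'E'
from h import *
T=np.array([.5247,.2503]); n=np.array([.856,.517]); b=np.array([-.517,.856])
a,w=shot("top","top9"); shot("side","side9"); h=cv2.cvtColor(a,cv2.COLOR_RGB2HSV)
m=((h[...,0]>55)&(h[...,0]<90)&(h[...,1]>90)&(w[...,2]<.2)&(w[...,0]<1)).astype(np.uint8); m[:,:60]=0
k,l,st,c=cv2.connectedComponentsWithStats(m)
for i in range(1,k):
    if st[i,4]>8: p=np.nanmedian(w[l==i],0); d=p[:2]-T; print(st[i,4],np.round(c[i]),np.round(p,3),"tray n,b",np.round([d@n,d@b],3))
E
```

```text
[1563, 497]
tilt 92.3 deg, foot xyz(tool) [-92.6  -2.5 -45.4] mm, grasp height on cup 93.3, rms 0.7 mm
[ 0.52536447 -0.15001603  0.02439081] 0.0653325609949953 34.914969950623345 [-1.40159212 -0.40347931 -1.1524963 ]
50 [186. 202.] [0.606 0.226 0.041] tray n,b [ 0.057 -0.063]
44 [176. 207.] [0.594 0.245 0.042] tray n,b [ 0.057 -0.04 ]
16 [160. 213.] [0.578 0.277 0.042] tray n,b [ 0.06  -0.005]
```

Run:
```python
import cv2,numpy as np
a=cv2.imread("pics/top9.png");b=cv2.imread("pics/side9.png")
cv2.imwrite("pics/c9.png",np.hstack([cv2.resize(a[180:300,100:230],(433,400)),cv2.resize(b[120:220,190:290],(367,400))]))
```

```text
(no output)
```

View pics/c9.png

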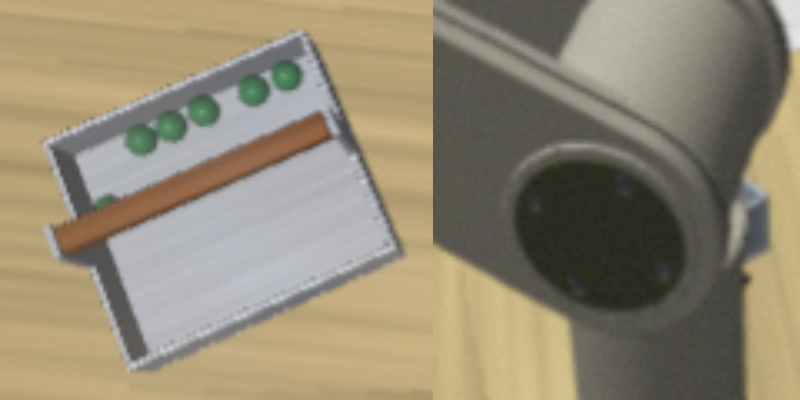

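jog_arm(
  moves=[
    {"gripper": 50, "translation": [0, 0, 0.2], "spin": 0},
    {"gripper": 50, "translation": [0, 0, 0.15], "spin": 0},
    {"gripper": 77.3, "translation": [0, 0, 0], "spin": 0},
    {"gripper": 77.3, "translation": [0, 0, 0], "spin": 0},
  ],
)

```text
time: 33.95
position: [0.5279, -0.1504, 0.0094]
tool_rot: [-0.0, 0.789, 0.614, -0.0]
contact_force: [-0.8, -0.0, -0.6]
gripper_width: 0.0657
finger_force: 1.5
```

jog_arm(
  moves=[
    {"gripper": 77.8, "translation": [0, 0, 0], "spin": 0},
    {"gripper": 77.8, "translation": [0, 0, 0], "spin": 0},
    {"gripper": 77.8, "translation": [0, 0, 0], "spin": 0},
  ],
)

```text
time: 34.25
position: [0.5286, -0.1506, 0.0101]
tool_rot: [0.0, 0.789, 0.614, 0.0]
contact_force: [-0.4, -0.5, 0.2]
gripper_width: 0.0663
finger_force: 0.2
```

```bash
python3 tilt.py
```

```text
[1573, 381]
tilt 86.4 deg, foot xyz(tool) [-86.8  -2.  -21. ] mm, grasp height on cup 87.0, rms 0.7 mm
[ 0.52859777 -0.15060158  0.01009884] 0.06625214285722653 0.20784557833508188 [-0.41028432 -0.46505855  0.2076223 ]
```

The tray holds all six beads: five along the far wall, at about (140–287, 75–140) in the crop, and one under the bar end near (105,205). The cup lies on the bench in loose fingers, so I'll swing it up about its foot.

jog_arm(
  moves=[
    {"gripper": 77, "translation": [0, 0, 0], "spin": 0},
    {"gripper": 77, "translation": [0, 0, 0], "spin": 0},
    {"gripper": 77, "translation": [-0.04, 0, -0.11], "spin": 0},
    {"gripper": 77, "translation": [-0.04, 0, -0.11], "spin": 0},
    {"gripper": 77, "translation": [-0.09, 0, -0.11], "spin": 0},
    {"gripper": 77, "translation": [-0.09, 0, -0.11], "spin": 0},
    {"gripper": 77, "translation": [0, 0, 0], "spin": 0},
  ],
)

```text
time: 35.05
position: [0.5258, -0.1642, 0.0331]
tool_rot: [0.001, 0.789, 0.614, 0.0]
contact_force: [-0.7, -0.5, -0.8]
gripper_width: 0.0661
finger_force: 5.2
```

```bash
python3 tilt.py
```

```text
[1649, 285]
tilt 71.5 deg, foot xyz(tool) [-82.4  -1.1   5. ] mm, grasp height on cup 88.3, rms 0.7 mm
[ 0.52582235 -0.1642437   0.03312109] 0.0660647698670438 5.186252388848516 [-0.7021736  -0.51003564 -0.83808036]
```

jog_arm(
  moves=[
    {"gripper": 77, "translation": [-0.11, 0, -0.12], "spin": 0},
    {"gripper": 77, "translation": [-0.11, 0, -0.12], "spin": 0},
    {"gripper": 77, "translation": [-0.12, 0, -0.1], "spin": 0},
    {"gripper": 77, "translation": [-0.13, 0, -0.1], "spin": 0},
    {"gripper": 77, "translation": [-0.14, 0, -0.07], "spin": 0},
    {"gripper": 77, "translation": [-0.14, 0, -0.07], "spin": 0},
    {"gripper": 77, "translation": [0, 0, 0], "spin": 0},
  ],
)

```text
time: 35.85
position: [0.5163, -0.2008, 0.0618]
tool_rot: [0.001, 0.79, 0.614, 0.0]
contact_force: [0.4, 1.6, 1.9]
gripper_width: 0.0663
finger_force: 3.9
```

```bash
python3 tilt.py
```

```text
[1714, 443]
tilt 45.2 deg, foot xyz(tool) [-55.7  -1.5  39.1] mm, grasp height on cup 86.1, rms 0.8 mm
[ 0.51626873 -0.20075589  0.06176475] 0.06628194474129774 3.870970532461797 [0.43488076 1.57370849 1.88942291]
```

jog_arm(
  moves=[
    {"gripper": 77, "translation": [-0.14, 0, -0.06], "spin": 0},
    {"gripper": 77, "translation": [-0.15, 0, -0.05], "spin": 0},
    {"gripper": 77, "translation": [-0.15, 0, -0.04], "spin": 0},
    {"gripper": 77, "translation": [-0.16, 0, -0.02], "spin": 0},
    {"gripper": 77, "translation": [-0.16, 0, -0.01], "spin": 0},
    {"gripper": 77, "translation": [-0.16, 0, 0], "spin": 0},
    {"gripper": 77, "translation": [-0.16, 0, 0.02], "spin": 0},
    {"gripper": 77, "translation": [0, 0, 0], "spin": 0},
  ],
)

```text
time: 36.75
position: [0.5023, -0.2532, 0.0688]
tool_rot: [0.0, 0.79, 0.614, -0.0]
contact_force: [0.1, 1.1, 6.4]
gripper_width: 0.0658
finger_force: 3.5
```

```bash
python3 tilt.py
```

```text
[1467, 733]
tilt 14.7 deg, foot xyz(tool) [-10.6  -1.6  56. ] mm, grasp height on cup 83.0, rms 0.7 mm
[ 0.50234979 -0.25317762  0.06882292] 0.0658039779218549 3.4539893052533444 [0.13354048 1.05805954 6.44095682]
```

jog_arm(
  moves=[
    {"gripper": 77, "translation": [-0.16, 0, 0.01], "spin": 0},
    {"gripper": 77, "translation": [-0.16, 0, 0.03], "spin": 0},
    {"gripper": 77, "translation": [-0.1, 0, 0.03], "spin": 0},
    {"gripper": 77, "translation": [0, 0, 0], "spin": 0},
    {"gripper": 78.5, "translation": [0, 0, 0], "spin": 0},
    {"gripper": 80, "translation": [0, 0, 0], "spin": 0},
  ],
)

```text
time: 37.45
position: [0.497, -0.2716, 0.0646]
tool_rot: [-0.001, 0.789, 0.614, -0.0]
contact_force: [-0.2, -0.7, 0.4]
gripper_width: 0.0684
finger_force: 0.1
```

```bash
python3 tilt.py
```

```text
[1244, 720]
tilt -0.0 deg, foot xyz(tool) [ 7.3 -2.1 56.4] mm, grasp height on cup 83.4, rms 0.6 mm
[ 0.49702448 -0.27160841  0.06460566] 0.06837831543337283 0.0975099415116848 [-0.24450836 -0.66043079  0.42937948]
```

jog_arm(
  moves=[
    {"gripper": 100, "translation": [0, 0, 0], "spin": 0},
    {"gripper": 100, "translation": [0, 0, 0], "spin": 0},
    {"gripper": 100, "translation": [0, 0, 0], "spin": 0},
    {"gripper": 100, "translation": [0, 0, -0.2], "spin": 0},
    {"gripper": 100, "translation": [0, 0, -0.7], "spin": 0},
    {"gripper": 100, "translation": [0, 0, -0.7], "spin": 0},
    {"gripper": 100, "translation": [0, 0, -0.7], "spin": 0},
    {"gripper": 100, "translation": [0, 0, -0.7], "spin": 0},
    {"gripper": 100, "translation": [0.57, -0.1145, 0], "spin": 0},
    {"gripper": 100, "translation": [0.57, -0.1145, 0], "spin": 0},
  ],
)

```text
time: 38.55
position: [0.5013, -0.2146, 0.2183]
tool_rot: [0.002, 0.79, 0.613, 0.001]
contact_force: [0.2, -0.3, -0.9]
gripper_width: 0.0852
finger_force: 0.0
```

jog_arm(
  moves=[
    {"gripper": 100, "translation": [0.57, -0.1145, 0], "spin": 0},
    {"gripper": 100, "translation": [0.57, -0.1145, 0], "spin": 0},
    {"gripper": 100, "translation": [0.57, -0.1145, 0], "spin": 0},
    {"gripper": 100, "translation": [0.57, -0.1145, 0], "spin": 0},
    {"gripper": 100, "translation": [0.57, -0.1145, 0], "spin": 0},
    {"gripper": 100, "translation": [0.57, -0.1145, 0], "spin": 0},
    {"gripper": 100, "translation": [0.57, -0.1145, 0], "spin": 0},
    {"gripper": 100, "translation": [0.57, -0.1145, 0], "spin": 0},
    {"gripper": 100, "translation": [0.57, -0.1145, 0], "spin": 0},
    {"gripper": 100, "translation": [0.57, -0.1145, 0], "spin": 0},
  ],
)

```text
time: 39.55
position: [0.515, 0.0774, 0.2163]
tool_rot: [0.0, 0.789, 0.614, 0.0]
contact_force: [0.0, -0.3, 0.1]
gripper_width: 0.0854
finger_force: 0.0
```

jog_arm(
  moves=[
    {"gripper": 100, "translation": [0.57, -0.1145, 0], "spin": 0},
    {"gripper": 100, "translation": [0.57, -0.1145, 0], "spin": 0},
    {"gripper": 100, "translation": [0.57, -0.1145, 0], "spin": 0},
    {"gripper": 100, "translation": [0.57, -0.1145, 0], "spin": 0},
    {"gripper": 100, "translation": [0.57, -0.1145, 0], "spin": 0},
    {"gripper": 100, "translation": [0.57, -0.1145, 0], "spin": 0},
    {"gripper": 100, "translation": [0, 0, 0], "spin": -0.9},
    {"gripper": 100, "translation": [0, 0, 0], "spin": -0.9},
    {"gripper": 100, "translation": [0, 0, 0], "spin": -0.9},
    {"gripper": 100, "translation": [0, 0, 0], "spin": -0.9},
  ],
)

```text
time: 40.55
position: [0.5237, 0.2506, 0.2162]
tool_rot: [0.0, 0.61, 0.793, 0.0]
contact_force: [0.0, 0.1, -0.1]
gripper_width: 0.0851
finger_force: 0.0
```

jog_arm(
  moves=[
    {"gripper": 100, "translation": [0, 0, 0], "spin": -0.9},
    {"gripper": 100, "translation": [0, 0, 0], "spin": -0.9},
    {"gripper": 100, "translation": [0, 0, 0], "spin": -0.29},
    {"gripper": 100, "translation": [0, 0, 0], "spin": 0},
    {"gripper": 100, "translation": [0, 0, 0], "spin": 0},
  ],
)

```text
time: 41.05
position: [0.5238, 0.2505, 0.2159]
tool_rot: [0.0, 0.491, 0.871, 0.0]
contact_force: [0.0, 0.2, -0.3]
gripper_width: 0.0853
finger_force: 0.0
```

Run:
```python
from h import *
s=r.state(); print(s["position"],s["tool_rot"])
P={n:shot(n,n+"10") for n in("top","side")}
w=P["top"][1]
t=w[180:300,100:235].reshape(-1,3); u=t[(t[:,2]>.05)&(t[:,2]<.07)]; print("tray",cv2.minAreaRect(u[:,:2].astype(np.float32)))
u=w[230:330,370:450].reshape(-1,3); u=u[u[:,2]>.09]; print("cup",cv2.minEnclosingCircle(u[:,:2].astype(np.float32)),np.percentile(u[:,2],99))
w=P["side"][1]; u=w[100:190,180:290].reshape(-1,3); u=u[(u[:,2]>.108)&(u[:,2]<.125)&(u[:,0]>.4)]; print("bar",cv2.minAreaRect(u[:,:2].astype(np.float32)))
```

```text
[0.5237786  0.25046771 0.21591259] [1.90814852e-04 4.90871827e-01 8.71231749e-01 2.31370036e-04]
tray ((0.525091290473938, 0.2503199577331543), (0.15134915709495544, 0.1691880077123642), 30.984437942504883)
cup ((0.494594007730484, -0.2626711428165436), 0.034494973719120026) 0.10234208002672684
bar ((0.5260276198387146, 0.250651478767395), (0.022405968979001045, 0.17354664206504822), 30.735445022583008)
```

jog_arm(
  moves=[
    {"gripper": 100, "translation": [0, 0.02, 0.6], "spin": 0},
    {"gripper": 100, "translation": [0, 0, 0.7], "spin": 0},
    {"gripper": 100, "translation": [0, 0, 0.6], "spin": 0},
    {"gripper": 100, "translation": [0, 0, 0.4], "spin": 0},
    {"gripper": 100, "translation": [0, 0, 0.2], "spin": 0},
    {"gripper": 100, "translation": [0, 0, 0], "spin": 0},
    {"gripper": 25, "translation": [0, 0, 0], "spin": 0},
    {"gripper": 25, "translation": [0, 0, 0], "spin": 0},
    {"gripper": 25, "translation": [0, 0, 0], "spin": 0},
    {"gripper": 25, "translation": [0, 0, 0], "spin": 0},
  ],
  squeeze=100,
)

```text
time: 42.15
position: [0.5252, 0.2512, 0.0913]
tool_rot: [0.001, 0.49, 0.872, 0.001]
contact_force: [0.2, 0.2, -0.5]
gripper_width: 0.0283
finger_force: 0.0
```

jog_arm(
  moves=[
    {"gripper": 0, "translation": [0, 0, 0], "spin": 0},
    {"gripper": 0, "translation": [0, 0, 0], "spin": 0},
    {"gripper": 0, "translation": [0, 0, 0], "spin": 0},
    {"gripper": 0, "translation": [0, 0, 0], "spin": 0},
    {"gripper": 0, "translation": [0, 0, 0], "spin": 0},
    {"gripper": 0, "translation": [0, 0, 0], "spin": 0},
  ],
)

```text
time: 42.75
position: [0.5248, 0.251, 0.0911]
tool_rot: [0.0, 0.49, 0.872, 0.0]
contact_force: [-2.6, -1.6, 6.6]
gripper_width: 0.0146
finger_force: 98.6
```

Gripped (14.6 mm reading, about 99 N). Now a gentle lift of about 90 mm.

jog_arm(
  moves=[
    {"gripper": 0, "translation": [0, 0, -0.05], "spin": 0},
    {"gripper": 0, "translation": [0, 0, -0.1], "spin": 0},
    {"gripper": 0, "translation": [0, 0, -0.15], "spin": 0},
    {"gripper": 0, "translation": [0, 0, -0.2], "spin": 0},
    {"gripper": 0, "translation": [0, 0, -0.2], "spin": 0},
    {"gripper": 0, "translation": [0, 0, -0.25], "spin": 0},
    {"gripper": 0, "translation": [0, 0, -0.25], "spin": 0},
    {"gripper": 0, "translation": [0, 0, -0.25], "spin": 0},
    {"gripper": 0, "translation": [0, 0, -0.2], "spin": 0},
    {"gripper": 0, "translation": [0, 0, -0.1], "spin": 0},
  ],
)

```text
time: 43.75
position: [0.5252, 0.2512, 0.1796]
tool_rot: [0.001, 0.49, 0.872, 0.001]
contact_force: [0.7, -0.3, -4.8]
gripper_width: 0.0144
finger_force: 97.6
```

jog_arm(
  moves=[
    {"gripper": 0, "translation": [0, 0, -0.05], "spin": 0},
    {"gripper": 0, "translation": [0, 0, 0], "spin": 0},
    {"gripper": 0, "translation": [0, 0, 0], "spin": 0},
    {"gripper": 0, "translation": [0, 0, 0], "spin": 0},
    {"gripper": 0, "translation": [0, 0, 0], "spin": 0},
    {"gripper": 0, "translation": [0, 0, 0], "spin": 0},
    {"gripper": 0, "translation": [0, 0, 0], "spin": 0},
    {"gripper": 0, "translation": [0, 0, 0], "spin": 0},
    {"gripper": 0, "translation": [0, 0, 0], "spin": 0},
    {"gripper": 0, "translation": [0, 0, 0], "spin": 0},
  ],
)

```text
time: 44.75
position: [0.5246, 0.2509, 0.1803]
tool_rot: [0.0, 0.49, 0.872, 0.0]
contact_force: [0.2, -1.1, -2.8]
gripper_width: 0.0141
finger_force: 97.7
```

Run:
```python
from h import *
for n,reg in(("top",(150,300,70,240)),("side",(60,200,170,300))):
    a,w=shot(n,n+"11"); v0,v1,u0,u1=reg
    if n=="top": t=w[v0:v1,u0:u1].reshape(-1,3)
    h=cv2.cvtColor(a,cv2.COLOR_RGB2HSV); m=((h[...,0]>55)&(h[...,0]<90)&(h[...,1]>90)).astype(np.uint8); print(n,m[v0:v1,u0:u1].sum())
q=t[(t[:,2]>.1)&(t[:,2]<.122)&(t[:,0]>.4)]
A=np.c_[q[:,:2],np.ones(len(q))]; c=np.linalg.lstsq(A,q[:,2],rcond=None)[0]
lo=t[(t[:,2]>.13)&(t[:,2]<.165)]; c2=np.linalg.lstsq(np.c_[lo[:,:2],np.ones(len(lo))],lo[:,2],rcond=None)[0]
print("floor plane",c[:2],len(q),np.median(q[:,2]),"rim",c2[:2],len(lo),np.median(lo[:,2]))
a=cv2.imread("pics/top11.png");b=cv2.imread("pics/side11.png")
cv2.imwrite("pics/c11.png",np.hstack([cv2.resize(a[150:320,60:240],(400,400)),cv2.resize(b[50:230,150:330],(400,400))]))
s=r.state();print(s["position"],s["finger_force"],s["contact_force"])
```

```text
top 180
side 90
floor plane [-0.00212247 -0.0018508 ] 3687 0.11294145426943004 rim [-0.01693212 -0.04947423] 1066 0.14928235110672383
[0.52455796 0.25094945 0.1803194 ] 97.64776110649109 [-0.73814489  0.65035708 -4.8204379 ]
```

View pics/c11.png

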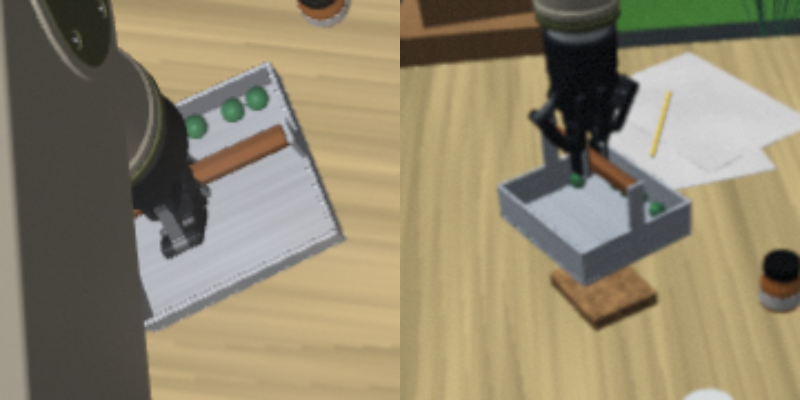

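The tray hangs level about 9 cm above the block. Its floor is at 0.113 m and tilted less than 0.003 rad, and the beads are inside. I'll hand the job in.

```bash
python3 -c "
from bench import job
print(job.sign_off())"
```

```text
the job is handed in; nothing more can be done
None
```

I've handed the job in: six beads are in the tray, the tray is held level about 9 cm above its cork block, and the empty cup is upright on the bench; sign-off returned no verdict.

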